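Tighten the rack's eye screw with the nail pusher

TASK

The clear polish-bottle rack on the sill is held down by a stout steel eye screw that has come loose. Pick up the square-handled stainless nail pusher, slide its plain end through the loop of that eye and use it as a bar to turn the eye clockwise (seen from above) until it comes up against its stop, with the loop's opening facing square across the rack. Then draw the pusher out again and lay it flat on the sill.

Things in the scene. Friction and masses are not known exactly. Their poses are not given: they have to be found in the camera images.
- pusher: Stainless nail pusher, 150 mm long, 60 g, lying flat on the sill, x axis along it, roughly away from the robot. Square handle 10 x 10 mm from x = -50 mm to the plain end at +75 mm; thin spoon tip 7-9 mm wide from -50 to -75 mm. Origin: mid-length, on the underside (centre line 5 mm above it; centre of mass about x = +8 mm). The thin wooden stick and flat glass file near it are bystanders.
- pusher_end (a point): Centre of the plain end face of the pusher's handle (75 mm ahead of its origin, 5 mm above its underside).
- eye_loop (a point): Centre of the loop of the steel eye screw at the free end of the clear bottle rack, 62 mm above the sill. Upright ring, round hole 22 mm, outside 36 mm, 16 mm thick along the hole. x: along the hole (level); z: up, the turning axis. Steel foot below, 56 mm square, 26 mm high. The rack (90 mm high with bottles) begins 100 mm to its left. The small brass eye in a wooden block is a bystander.
- eye (a joint): Turn of the steel eye in rad, growing clockwise from above; 0.75 is the stop (hole square across the rack's length); starts at 0.05 to 0.30. Stiff (0.1 N m), stays where left. A 10 mm bar in the 22 mm hole has about 0.57 rad (33 degrees) of play each way before it takes the eye along: swing it that much farther than the eye must turn, and back a little before drawing it out.

How it is judged (in metres and radians):
On the way, in this order (a step that is already met when the one before it is completed fails the run):
1. the pusher's plain end is through the loop of the steel eye (((x of pusher_end in the frame of eye_loop above 0.006 m and x of pusher in the frame of eye_loop below -0.015 m) or (x of pusher_end in the frame of eye_loop below -0.006 m and x of pusher in the frame of eye_loop above 0.015 m)) and z of pusher_end in the frame of eye_loop between -0.022 and 0.022 m and y of pusher_end in the frame of eye_loop between -0.035 and 0.035 m and y of pusher_end in the frame of eye_loop between -0.018 and 0.018 m), for 0.1 s.
2. the eye is turned home (within 10 degrees of its stop) with the pusher still through the loop (value of joint eye above 0.575 rad and ((x of pusher_end in the frame of eye_loop above 0.006 m and x of pusher in the frame of eye_loop below -0.015 m) or (x of pusher_end in the frame of eye_loop below -0.006 m and x of pusher in the frame of eye_loop above 0.015 m)) and z of pusher_end in the frame of eye_loop between -0.022 and 0.022 m and y of pusher_end in the frame of eye_loop between -0.035 and 0.035 m), for 0.1 s.
At the end, for the whole second after the job is handed in: The steel eye is within 10 degrees of its stop (joint above 0.575 rad), and the pusher is out of the loop, lying flat and still on the sill (its plain end's centre below 15 mm, its origin below 14 mm) (value of joint eye above 0.575 rad and height (world z) of pusher between -0.005 and 0.014 m and height (world z) of pusher_end between 0 and 0.015 m and linear speed of pusher below 0.03 m/s); the robot touches nothing.
It also fails if it takes over 58 s, if anything falls off the work surface, if the arm or the gripper's body presses on something with over 40 N, if the wrist force passes 120 N, or if a joint passes its speed limit or range.

ROBOT

A 6-joint arm with a two-finger parallel gripper is mounted at the origin on the work surface. World frame = base frame: x ahead of the robot, y to its left, z up, the work surface at z = 0. Lengths are in m, angles in degrees, forces in N, time in s.
With the tool pointing down it reaches from about 0.375 to 0.75 m from the base axis. Payload 9 kg.
Tool frame: the origin (TCP) lies on the centre line of the jaws, within the pads' length; the fingertips stand 8 mm ahead of it and the grasp point (between the pads) lies 11 mm behind it (manip.tcp_to_tips is the distance from the TCP to the fingertips, in m); z points along the fingers, y is the line along which they close (so a half turn about z gives the same grasp; the last joint's range is limited). The gripper opens to 85 mm and grips with 20 to 120 N. Pads are 22 mm wide; open, the fingers measure 114 mm over their backs; the gripper's body (76 mm by 85 mm) begins 54 mm behind the grasp point. The pads swing forward as they close: fully open they stand 13 mm farther back than shut.
Start: joints at [-85.755, 5.964, 5.575, 89.605, 0, 77.527], TCP at [0.173, -0.575, 0.239] pointing down, gripper open.
Joint ranges: [-171.21, 171.21], [-48.23, 106.86], [-62.78, 66.21], [-105.2, 120.99], [-86.42, 89.51], [-180, 180]. Speed limits (degrees/s): [127.2, 127.2, 147.25, 180, 180, 180].

INTERFACE

Orientations are given as [roll, pitch, yaw] about the fixed x, y, z axes, in that order (R = Rz(yaw) Ry(pitch) Rx(roll)).
In Python, from bench import status, imaging, job, manip gives the robot as it stands.
- The arm moves only by the tool apply_moves, never from a script. Its arguments are lists of equal length, an entry for each row: "slide": the shift along the tool's x, y, z in cm, a list of three; "spin": the turn about the tool's z in rad; "jaw": the finger opening in cm, from 0 to 8.54. In form: {"slide": [[dx, dy, dz], ...], "spin": [spin, ...], "jaw": [jaw, ...]}. A call has 1 to 5 rows; each row is the pose to reach, as a shift and turn from the pose commanded when the call began, along the tool's axes at that moment; what a row does not reach only later rows make up. A row lasts 1/10 s, in which the tool goes at most 50 mm and 8.59 degrees, less where a joint would pass 70% of its speed; a pose out of reach is approached as far as the arm can. A call with a gripper value outside its range is refused whole. The fingers move at their own pace and stop on an object; the grip force is fixed at half the most. Time passes only in rows, so rows that repeat a pose let the fingers close. It gives the time, the measured TCP pose, the force, the opening and the grip force at its end, in the units of the state.
- status.read_state(): the state, without advancing time (a new reading comes with each control period).
- imaging.get_image(name): name is "scene" or "top" or "wrist"; returns (picture, depth): 384x512x3 uint8, blue, green, red; 384x512 float32, m along the optical axis (not along the pixel's ray), 0 where there is no reading.
- imaging.camera_info(name): a dict with "vertical_fov" (degrees; the focal length in pixels is half the picture's height over the tangent of half this angle, whatever the lens; pixels are square), "cx", "cy" (the principal point, pixels), "R" (3x3) and "t" (3): a world point X has camera coordinates R X + t. Camera axes: x right, y down, z forward; pixel columns grow to the right and rows downward; lengths in m; the calibration is good to about 2 mm. A picture is of the moment at which its call begins: read the wrist's pose just before it. camera_info takes no time and is no camera call; for the wrist camera it gives the pose at the moment of the call.
- job.sign_off(): hands the job in; it is judged then, once.
The state is a dict: "t": time; "joint_positions": joint angles; "joint_velocities": joint speeds; "effort": joint torques, N m; "eef_pos": TCP position; "tcp_rot": TCP orientation; "contact_force": force on the tool from outside, world axes, zero at the start; "ft_torque": the same for the moment, N m; "opening": finger opening in m; "gripper_force": force on a finger pad.
Only numpy, scipy, OpenCV 4.12 (cv2) and the standard library are available. Lean on these libraries where they do the work, as an engineer would, in place of code of your own. Each camera call takes 0.05 s, during which the arm holds its last target. There are 200 camera calls.

## Working session

There is one attempt and no reset: what is moved stays moved. The work goes in short steps, Python scripts to look and compute and a tool call to move; the robot and the scene stay as the last step left them, time stands still between calls to the robot, and variables do not carry over. Pictures are saved under pics/ and viewed, at most 10 in all, crops included, and the job is handed in when it is done.

Besides the shell and the picture viewer there is one more tool, called after "Request:" by a JSON object that holds its "method" and its "body". apply_moves: Moves the arm, as the interface text tells. Its arguments: {"type":"object","properties":{"slide":{"type":"array"},"spin":{"type":"array"},"jaw":{"type":"array"}},"required":["slide","spin","jaw"]}

```bash
ls; mkdir -p pics; python3 - <<'E'
from bench import status, imaging
import cv2,numpy as np
print(status.read_state())
for n in("scene","top"):
    im,d=imaging.get_image(n); cv2.imwrite(f"pics/{n}0.png",im); np.save(f"pics/{n}0.npy",d); print(n,imaging.camera_info(n),(d>0).mean())
E
```

```text
pics
{'t': 0.0, 'joint_positions': array([-8.57549741e+01,  6.00069081e+00,  5.52455509e+00,  8.96047680e+01,
        2.76530623e-04,  7.75258193e+01]), 'joint_velocities': array([ 0.04042336, -0.04971896,  0.01479465,  0.06949424,  0.00671068,
        0.02823334]), 'effort': array([ 6.27323680e-04, -5.56928766e+01,  5.03648973e+01,  1.66113797e-02,
       -2.99523026e-04, -1.12177310e-05]), 'eef_pos': array([ 0.17258469, -0.57428661,  0.23847709]), 'tcp_rot': array([-1.79921066e+02, -1.77451695e-02,  1.67191942e+01]), 'contact_force': array([ 0.44964195,  1.06005951, -0.53731411]), 'ft_torque': array([-0.01083523, -0.03518359,  0.04882665]), 'gripper_force': 0.0, 'opening': 0.0854830172939497}
scene {'vertical_fov': 57.82758939099066, 'cx': 260.81547295388185, 'cy': 192.05565162736193, 'R': array([[-0.1435016 ,  0.98961143,  0.00874658],
       [ 0.80734461,  0.1221738 , -0.57729389],
       [-0.57236524, -0.07578109, -0.8164896 ]]), 't': array([ 0.18867035, -0.38095409,  1.00515649])} 0.996002197265625
top {'vertical_fov': 49.51056302638762, 'cx': 258.2691279688214, 'cy': 190.72524558709793, 'R': array([[-0.01756225, -0.99939554, -0.03000198],
       [-0.98975328,  0.02162986, -0.14114036],
       [ 0.14170399,  0.02721581, -0.98953488]]), 't': array([-0.07766794,  0.53874088,  0.66396895])} 0.9960072835286459
```

View pics/top0.png

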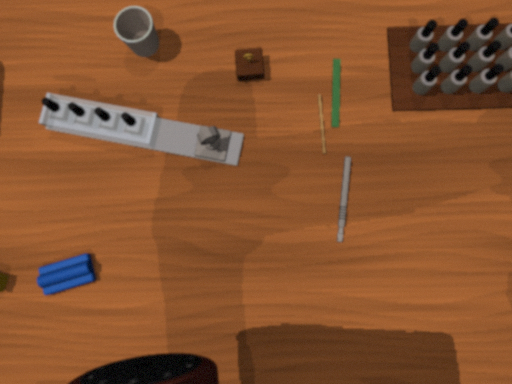

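View pics/scene0.png

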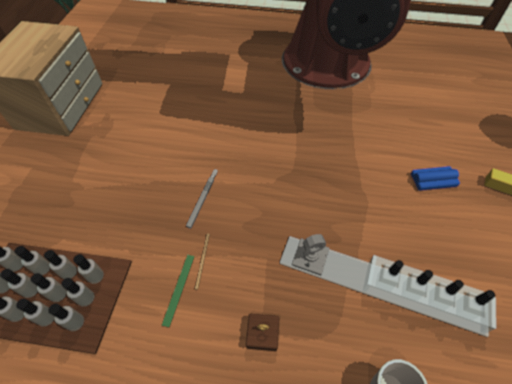

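The top view shows the pusher from (348,157), its far plain end, to (340,240), its spoon tip. The steel eye is at (209,138) and the rack runs to the left. In the scene view the eye is at (315,247) and the pusher runs (215,172)–(190,226).

```bash
cat > h.py <<'E'
import numpy as np,cv2
from bench import status,imaging
def cloud(n,d,info=None):
    c=info or imaging.camera_info(n); h,w=d.shape; f=h/2/np.tan(np.radians(c['vertical_fov'])/2)
    v,u=np.mgrid[:h,:w]
    P=np.stack([(u-c['cx'])/f*d,(v-c['cy'])/f*d,d],-1)
    return (P-c['t'])@c['R']
def plane(n,u,v,z,info=None):
    c=info or imaging.camera_info(n); f=384/2/np.tan(np.radians(c['vertical_fov'])/2)
    r=np.array([(u-c['cx'])/f,(v-c['cy'])/f,1])@c['R']; o=-c['R'].T@c['t']
    return o+r*(z-o[2])/r[2]
E
python3 - <<'E'
from h import *
for n,box,eb in(("top",(330,150,360,248),(190,115,245,170)),("scene",(180,163,224,234),(278,225,345,285))):
    im=cv2.imread(f"pics/{n}0.png"); d=np.load(f"pics/{n}0.npy"); P=cloud(n,d)
    hsv=cv2.cvtColor(im,cv2.COLOR_BGR2HSV)
    m=np.zeros(d.shape,bool); x0,y0,x1,y1=box; m[y0:y1,x0:x1]=hsv[y0:y1,x0:x1,1]<70
    v,u=np.nonzero(m); W=np.array([plane(n,a,b,.008) for a,b in zip(u,v)])[:,:2]
    c=W.mean(0); ax=np.linalg.svd(W-c)[2][0]; ax*=np.sign(ax[0]); s=(W-c)@ax; t=(W-c)@[-ax[1],ax[0]]
    print(n,len(u),"pusher mid",c+ax*(s.min()+s.max())/2,"len",np.ptp(s),"yaw",np.degrees(np.arctan2(ax[1],ax[0])),"ends",c+ax*s.min(),c+ax*s.max())
    print(" widths",[round(float(np.ptp(t[abs(s-q)<.006])),4) for q in np.linspace(s.min()+.006,s.max()-.006,8)], "zmed",np.median(P[m][:,2]))
    x0,y0,x1,y1=eb; Q=P[y0:y1,x0:x1].reshape(-1,3); C=im[y0:y1,x0:x1].reshape(-1,3)
    k=Q[:,2]>.04; R=Q[k]; print(" eye pts",k.sum(),R.mean(0),R.min(0),R.max(0))
    e=np.linalg.svd(R[:,:2]-R[:,:2].mean(0))[2][0]; tt=(R[:,:2]-R[:,:2].mean(0))
    print("  maj dir",np.degrees(np.arctan2(e[1],e[0])),"ext",np.ptp(tt@e),np.ptp(tt@[-e[1],e[0]]))
    k=(Q[:,2]>.02)&(Q[:,2]<.032); R=Q[k][:,:2].astype(np.float32); print("  foot",k.sum(),cv2.minAreaRect(R) if k.sum() else 0)
    crop=cv2.resize(im[y0:y1,x0:x1],None,fx=7,fy=7,interpolation=cv2.INTER_CUBIC); cv2.imwrite(f"pics/{n}_eye.png",crop)
a=cv2.imread("pics/top_eye.png");b=cv2.imread("pics/scene_eye.png")
h=max(a.shape[0],b.shape[0]); pad=lambda i:cv2.copyMakeBorder(i,0,h-i.shape[0],0,0,0)
o=np.hstack([pad(a),pad(b)]); cv2.imwrite("pics/eyes.png",cv2.resize(o,None,fx=min(1,800/o.shape[1]),fy=min(1,800/o.shape[1])))
E
```

```text
top 476 pusher mid [ 0.52462368 -0.23556831] len 0.14856310245951215 yaw -8.086721586167029 ends [ 0.45108076 -0.22511899] [ 0.59816659 -0.24601762]
 widths [0.0076, 0.0073, 0.0101, 0.0101, 0.0102, 0.01, 0.0093, 0.0106] zmed 0.009901345225705356
 eye pts 338 [ 0.61468367 -0.01507853  0.11149786] [ 0.43776948 -0.10734434  0.04388559] [0.64189723 0.01009232 0.73072833]
  maj dir 27.629198267337628 ext 0.22379301123645615 0.03648503990946349
  foot 87 ((0.6217546463012695, -0.011333711445331573), (0.012421746738255024, 0.027316290885210037), 25.65183448791504)
scene 339 pusher mid [ 0.52429365 -0.23613916] len 0.15067808405520336 yaw -8.4396156926623 ends [ 0.44977045 -0.22508188] [ 0.59881685 -0.24719645]
 widths [0.0094, 0.0112, 0.0101, 0.0119, 0.0108, 0.0115, 0.0114, 0.0122] zmed 0.01015009057195488
 eye pts 350 [ 0.64471172 -0.01213463  0.09482827] [ 0.61393377 -0.06399588  0.04324312] [0.90995236 0.01050809 0.59912713]
  maj dir 168.43355347852727 ext 0.30364310733141103 0.0380707562793988
  foot 118 ((0.6372138261795044, -0.009212528355419636), (0.027951927855610847, 0.026725752279162407), 0.07285007834434509)
```

View pics/eyes.png

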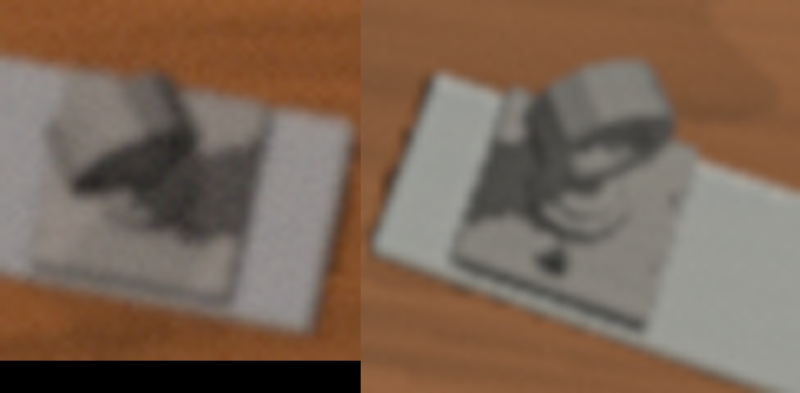

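The crops show the loop's hole axis pointing up-left in the top view. I'll measure it more carefully.

```bash
python3 - <<'E'
from h import *
from bench import manip
print([a for a in dir(manip) if a[0]!='_'],manip.tcp_to_tips)
for n,eb,sb in(("top",(190,115,245,170),(30,85,250,170)),("scene",(278,225,345,285),(270,225,500,340))):
    im=cv2.imread(f"pics/{n}0.png"); d=cv2.medianBlur(np.load(f"pics/{n}0.npy"),3); P=cloud(n,d)
    x0,y0,x1,y1=eb; Q=P[y0:y1,x0:x1].reshape(-1,3)
    for lo,hi in((.03,.09),(.06,.09),(.07,.09)):
        R=Q[(Q[:,2]>lo)&(Q[:,2]<hi)]; r=cv2.minAreaRect(R[:,:2].astype(np.float32)); print(n,lo,len(R),np.round(r[0],4),np.round(r[1],4),r[2],"zmax",R[:,2].max(), "mean",R.mean(0))
    print(" hist z",np.histogram(Q[:,2],bins=np.arange(-.005,.09,.005))[0])
    for lo,hi in((.002,.02),(.021,.030)):
        x0,y0,x1,y1=sb if lo<.01 else eb; S=P[y0:y1,x0:x1].reshape(-1,3); S=S[(S[:,2]>lo)&(S[:,2]<hi)]
        r=cv2.minAreaRect(S[:,:2].astype(np.float32)); print(" slab",lo,len(S),np.round(r[0],4),np.round(r[1],4),r[2],np.median(S[:,2]))
E
```

```text
['PlanningError', 'tcp_to_tips'] 0.008
top 0.03 340 [ 0.628  -0.0078] [0.0174 0.0364] 25.69540023803711 zmax 0.08130173066223749 mean [ 0.62617974 -0.00906306  0.06762095]
top 0.06 244 [ 0.6286 -0.0081] [0.0171 0.0355] 24.170272827148438 zmax 0.08130173066223749 mean [ 0.62748866 -0.00865509  0.07561147]
top 0.07 208 [ 0.6283 -0.0078] [0.0167 0.033 ] 25.92888832092285 zmax 0.08130173066223749 mean [ 0.62776861 -0.00829302  0.07710494]
 hist z [505 853 663  91 504  22  47  21   1   2  10  50  12   8  28  52 123  33]
 slab 0.002 2966 [0.6619 0.1265] [0.3779 0.0707] 77.14427947998047 0.006253826418438895
 slab 0.021 66 [ 0.6219 -0.0113] [0.0121 0.0273] 25.651836395263672 0.026086814890396645
scene 0.03 367 [ 0.6283 -0.0087] [0.0187 0.0365] 25.501340866088867 zmax 0.08204734983638852 mean [ 0.63129796 -0.00922135  0.0656556 ]
scene 0.06 241 [ 0.6277 -0.009 ] [0.0173 0.0365] 25.501340866088867 zmax 0.08204734983638852 mean [ 0.63045405 -0.0106618   0.07521643]
scene 0.07 192 [ 0.6278 -0.0089] [0.0167 0.0327] 23.282333374023438 zmax 0.08204734983638852 mean [ 0.62982524 -0.0101837   0.07750456]
 hist z [ 276 1701  996   79  508   34   59   31    2    2   18   46   27   16
   33   40   96   56]
 slab 0.002 3631 [0.6439 0.1175] [0.2081 0.3783] 9.166659355163574 0.006535100954639971
 slab 0.021 86 [ 0.6359 -0.0075] [0.0262 0.0284] 5.5092926025390625 0.02602019581044354
```

```bash
python3 - <<'E'
from h import *
# foot corners clicked from crop (crop scale: 7*s); enlarge both for hand check
t=cv2.imread("pics/top0.png")[118:168,190:248]; s=cv2.imread("pics/scene0.png")[230:285,278:345]
a=cv2.resize(t,(0,0),fx=7,fy=7,interpolation=cv2.INTER_CUBIC); b=cv2.resize(s,(0,0),fx=5.8,fy=5.8,interpolation=cv2.INTER_CUBIC)
for i,k,x0,y0 in((a,7,190,118),(b,5.8,278,230)):
    for g in range(0,70,10):
        cv2.line(i,(int(g*k),0),(int(g*k),999),(0,255,0),1); cv2.line(i,(0,int(g*k)),(999,int(g*k)),(0,255,0),1)
h=max(a.shape[0],b.shape[0]); p=lambda i:cv2.copyMakeBorder(i,0,h-i.shape[0],0,0,0)
cv2.imwrite("pics/g.png",np.hstack([p(a),p(b)])[:, :800])
E
```

```text
(no output)
```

View pics/g.png

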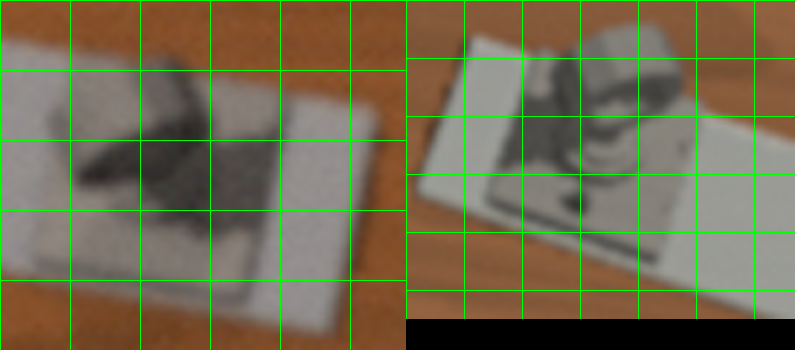

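The two views agree: loop centre ≈ (0.628, -0.008), hole yaw ≈ 25°, pusher mid (0.5245, -0.236), yaw ≈ -8.2°. I'll use tool yaw ≈ 172 to keep j6 central.

Request:
{"method": "apply_moves", "body": {"slide": [[4.5,-2.3,0],[9,-4.6,0],[13.5,-6.9,0],[18,-9.2,0],[22.5,-11.5,0]], "spin": [-0.15,-0.3,-0.45,-0.6,-0.75], "jaw": [4,4,4,4,4]}}

```text
t: 0.6
eef_pos: [0.3541, -0.3999, 0.239]
tcp_rot: [-180.0, -0.0, 60.0]
contact_force: [1.1, -1.5, 0.2]
opening: 0.0402
gripper_force: 0.0
```

```bash
cat >> h.py <<'E'
def togo(x,y,z,yaw):
    s=status.read_state(); p=np.array(s['eef_pos']); a=np.radians(s['tcp_rot'][2]); d=np.array([x,y,z])-p
    t=(yaw-np.degrees(a)+180)%360-180
    print("t%.2f"%s['t'],"tcp",np.round(p,4),np.round(s['tcp_rot'],2),"F",np.round(s['contact_force'],1),"M",np.round(s['ft_torque'],2),"open %.4f"%s['opening'],"j",np.round(s['joint_positions'],1))
    print("slide cm",np.round(100*np.array([d[0]*np.cos(a)+d[1]*np.sin(a),d[0]*np.sin(a)-d[1]*np.cos(a),-d[2]]),2),"spin",round(-np.radians(t),3))
E
python3 -c "
from h import *
togo(.5196,-.2351,.08,171.8)"
```

```text
t0.60 tcp [ 0.3541 -0.3999  0.239 ] [-1.7999e+02 -1.0000e-02  6.0020e+01] F [ 1.1 -1.5  0.2] M [-0.01 -0.02  0.04] open 0.0402 j [-62.5  -5.5  -6.   89.6   0.   57.5]
slide cm [22.55  6.1  15.9 ] spin -1.951
```

Request:
{"method": "apply_moves", "body": {"slide": [[4.5,1.2,1],[9,2.4,2],[13.5,3.6,4],[18,4.9,6],[22.5,6.1,8]], "spin": [-0.15,-0.3,-0.45,-0.6,-0.75], "jaw": [4,4,4,4,4]}}

```text
t: 1.1
eef_pos: [0.5189, -0.238, 0.1593]
tcp_rot: [180.0, 0.0, 103.0]
contact_force: [0.4, -0.6, 0.0]
opening: 0.0401
gripper_force: 0.0
```

Request:
{"method": "apply_moves", "body": {"slide": [[0,0,0],[0,0,0],[0,0,0],[0,0,0],[0,0,0]], "spin": [-0.15,-0.3,-0.45,-0.6,-0.75], "jaw": [4,4,4,4,4]}}

```text
t: 1.6
eef_pos: [0.5176, -0.2394, 0.1597]
tcp_rot: [-180.0, -0.0, 146.0]
contact_force: [0.8, 0.6, 0.6]
opening: 0.04
gripper_force: 0.0
```

Request:
{"method": "apply_moves", "body": {"slide": [[0,0,0],[0,0,0],[0,0,0],[0,0,0],[0,0,0]], "spin": [-0.15,-0.3,-0.45,-0.45,-0.45], "jaw": [4,4,4,4,4]}}

```text
t: 2.1
eef_pos: [0.5177, -0.2396, 0.1599]
tcp_rot: [180.0, -0.0, 171.2]
contact_force: [-0.3, -0.2, -0.1]
opening: 0.0402
gripper_force: 0.0
```

```bash
python3 - <<'E'
from h import *
im,d=imaging.get_image("wrist"); cv2.imwrite("pics/w1.png",im); print(imaging.camera_info("wrist"))
togo(.5196,-.2351,.04,171.8)
E
```

```text
{'vertical_fov': 67.11025967924849, 'cx': 255.31350211583856, 'cy': 192.51381792613694, 'R': array([[ 1.53843009e-01,  9.88095115e-01, -6.10641455e-04],
       [ 9.54428438e-01, -1.48441221e-01,  2.58904540e-01],
       [ 2.55731667e-01, -4.04134671e-02, -9.65902721e-01]]), 't': array([ 0.15652877, -0.54297152,  0.15946701])}
t2.15 tcp [ 0.5177 -0.2396  0.16  ] [ 1.7999e+02 -2.0000e-02  1.7118e+02] F [-0.1 -0.3  0.6] M [-0.02 -0.01 -0.02] open 0.0400 j [-38.    0.8  -8.   81.2  -0.  -29.1]
slide cm [-0.12  0.48 12.  ] spin -0.011
```

View pics/w1.png

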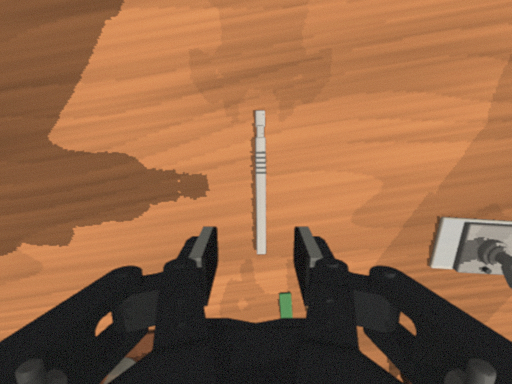

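The wrist view shows the pusher upright in the picture, from (260,110), the spoon, to (261,254), the plain end, between the fingers. The eye is at the right, near (490,255). I'll measure the pusher in this view.

```bash
python3 - <<'E'
from h import *
im=cv2.imread("pics/w1.png"); hsv=cv2.cvtColor(im,cv2.COLOR_BGR2HSV)
x0,y0,x1,y1=245,100,275,262
v,u=np.nonzero(hsv[y0:y1,x0:x1,1]<80); u=u+x0; v=v+y0
W=np.array([plane("wrist",a,b,.009) for a,b in zip(u,v)])[:,:2]
c=W.mean(0); ax=np.linalg.svd(W-c)[2][0]; ax*=np.sign(ax[0]); s=(W-c)@ax
m=c+ax*(s.min()+s.max())/2
print(len(u),m,np.ptp(s),np.degrees(np.arctan2(ax[1],ax[0])))
g=m-.005*ax; togo(g[0],g[1],.010,180+np.degrees(np.arctan2(ax[1],ax[0])))
E
```

```text
1439 [ 0.52321042 -0.23478707] 0.14898527175212062 -8.13587999292273
t2.15 tcp [ 0.5177 -0.2396  0.16  ] [ 1.7999e+02 -2.0000e-02  1.7118e+02] F [-0.1 -0.3  0.6] M [-0.02 -0.01 -0.02] open 0.0400 j [-38.    0.8  -8.   81.2  -0.  -29.1]
slide cm [ 0.03  0.56 15.  ] spin -0.012
```

Request:
{"method": "apply_moves", "body": {"slide": [[0,0.5,4],[0,0.5,8],[0,0.5,12],[0,0.5,14],[0,0.5,14.9]], "spin": [-0.012,-0.012,-0.012,-0.012,-0.012], "jaw": [4,4,4,4,4]}}

```text
t: 2.65
eef_pos: [0.517, -0.2336, 0.0085]
tcp_rot: [179.9, -0.2, 171.9]
contact_force: [-0.1, -0.1, 0.3]
opening: 0.0404
gripper_force: 0.0
```

Request:
{"method": "apply_moves", "body": {"slide": [[0,0,0],[0,0,0],[0,0,0],[0,0,0],[0,0,0]], "spin": [0,0,0,0,0], "jaw": [2,0.5,0.5,0.5,0.5]}}

```text
t: 3.15
eef_pos: [0.5196, -0.2355, 0.0129]
tcp_rot: [-179.9, 0.1, 172.1]
contact_force: [-0.6, 0.8, 6.3]
opening: 0.0077
gripper_force: 59.5
```

```bash
python3 -c "
from h import *
togo(.5196,-.2351,.068,171.8)"
```

```text
t3.15 tcp [ 0.5196 -0.2355  0.0129] [-1.7992e+02  1.3000e-01  1.7209e+02] F [-0.6  0.8  6.3] M [ 0.06  0.16 -0.01] open 0.0077 j [-37.5   5.8 -18.5  65.6  -0.  -29.6]
slide cm [ 0.    0.04 -5.51] spin 0.005
```

Request:
{"method": "apply_moves", "body": {"slide": [[0,0,0],[0,0,-1],[0,0,-3],[0,0,-6],[0,0,-9]], "spin": [0,0,0,0,0], "jaw": [0.5,0.5,0.5,0.5,0.5]}}

```text
t: 3.65
eef_pos: [0.5182, -0.2345, 0.1026]
tcp_rot: [180.0, -0.0, 172.1]
contact_force: [0.3, -0.3, -0.9]
opening: 0.0073
gripper_force: 58.7
```

```bash
python3 - <<'E'
from h import *
im,d=imaging.get_image("wrist"); st,ds=imaging.get_image("scene")
togo(.54,-.05,.15,205)
r=cv2.resize(st[140:300,140:350],(0,0),fx=1.7,fy=1.7)
o=np.zeros((384,800,3),np.uint8); o[:,:440]=im[:,40:480]; o[:r.shape[0],440:440+r.shape[1]]=r[:,:360]
cv2.imwrite("pics/w2.png",o); cv2.imwrite("pics/w2full.png",im); np.save("pics/w2.npy",d)
E
```

```text
t3.75 tcp [ 0.5208 -0.2364  0.1067] [-179.79    0.37  172.11] F [ 0.6 -0.4  0.2] M [-0.07 -0.02 -0.01] open 0.0076 j [-37.5   1.6 -12.8  75.2  -0.  -29.6]
slide cm [ 0.65 18.73 -4.33] spin -0.574
```

View pics/w2.png

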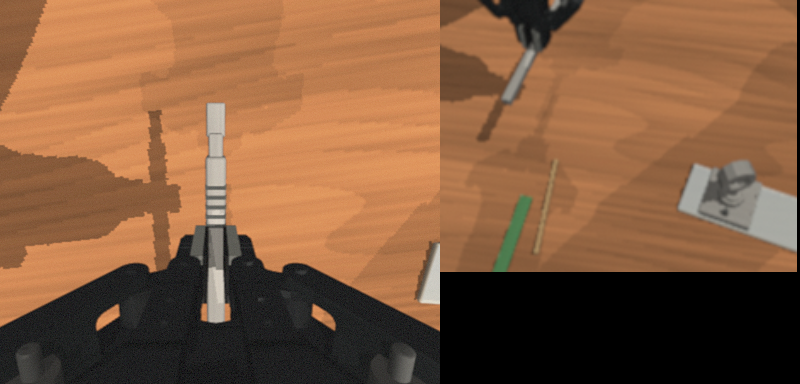

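The pusher is held, with the spoon at wrist crop (215,105) and the plain end at scene crop (507,100). Next I'll measure its height and tilt in the hand.

```bash
python3 - <<'E'
from h import *
s=status.read_state(); info=imaging.camera_info("wrist")
im,d=imaging.get_image("wrist"); st,ds=imaging.get_image("scene"); tp,dt=imaging.get_image("top")
a=np.radians(s['tcp_rot'][2]); p=s['eef_pos']; ax=-np.array([np.cos(a),np.sin(a)]); n=np.array([-ax[1],ax[0]])
print("tcp",p,s['tcp_rot'])
for nm,I,D,inf in(("wrist",im,d,info),("scene",st,ds,None),("top",tp,dt,None)):
    P=cloud(nm,D,inf).reshape(-1,3); sat=cv2.cvtColor(I,cv2.COLOR_BGR2HSV)[...,1].ravel(); val=I.max(2).ravel()
    q=P[:,:2]-p[:2]; L=q@ax; T=q@n
    k=(abs(T)<.012)&(abs(L)<.11)&(P[:,2]>.06)&(P[:,2]<.125)&(sat<60)&(val>90)
    for lo in np.arange(-.08,.1,.01):
        j=k&(L>=lo)&(L<lo+.01)
        if j.sum()>4: print(nm,"L%.3f"%(lo+.005),j.sum(),"z50/90 %.4f %.4f"%tuple(np.percentile(P[j,2],[50,90])),"T mid %.4f w %.4f"%((T[j].min()+T[j].max())/2,np.ptp(T[j])),"Lmin/max %.4f %.4f"%(L[j].min(),L[j].max()))
E
```

```text
tcp [ 0.52077012 -0.23637608  0.10671096] [-179.78843393    0.36768081  172.10674214]
wrist L-0.075 35 z50/90 0.1001 0.1006 T mid 0.0008 w 0.0080 Lmin/max -0.0706 -0.0701
wrist L-0.065 397 z50/90 0.1000 0.1008 T mid 0.0006 w 0.0085 Lmin/max -0.0696 -0.0600
wrist L-0.055 331 z50/90 0.1011 0.1021 T mid 0.0008 w 0.0082 Lmin/max -0.0597 -0.0500
wrist L-0.045 374 z50/90 0.1032 0.1043 T mid 0.0008 w 0.0092 Lmin/max -0.0500 -0.0400
wrist L-0.035 398 z50/90 0.1037 0.1045 T mid 0.0008 w 0.0093 Lmin/max -0.0400 -0.0300
wrist L-0.025 383 z50/90 0.1038 0.1046 T mid 0.0007 w 0.0095 Lmin/max -0.0300 -0.0201
wrist L-0.015 592 z50/90 0.1048 0.1214 T mid 0.0007 w 0.0200 Lmin/max -0.0200 -0.0100
wrist L-0.005 247 z50/90 0.1040 0.1046 T mid 0.0007 w 0.0068 Lmin/max -0.0100 -0.0000
wrist L0.005 252 z50/90 0.1039 0.1048 T mid 0.0008 w 0.0075 Lmin/max 0.0000 0.0100
wrist L0.015 251 z50/90 0.1040 0.1047 T mid 0.0008 w 0.0080 Lmin/max 0.0100 0.0200
wrist L0.025 260 z50/90 0.1040 0.1048 T mid 0.0007 w 0.0082 Lmin/max 0.0200 0.0299
wrist L0.035 280 z50/90 0.1040 0.1046 T mid 0.0007 w 0.0095 Lmin/max 0.0301 0.0399
wrist L0.045 173 z50/90 0.1039 0.1046 T mid 0.0008 w 0.0095 Lmin/max 0.0400 0.0473
scene L-0.065 10 z50/90 0.0984 0.0995 T mid -0.0010 w 0.0058 Lmin/max -0.0684 -0.0604
scene L-0.055 8 z50/90 0.0994 0.1000 T mid -0.0012 w 0.0040 Lmin/max -0.0587 -0.0513
scene L0.015 28 z50/90 0.1017 0.1026 T mid -0.0003 w 0.0094 Lmin/max 0.0101 0.0196
scene L0.025 29 z50/90 0.1014 0.1027 T mid -0.0001 w 0.0090 Lmin/max 0.0207 0.0292
scene L0.035 28 z50/90 0.1020 0.1030 T mid 0.0002 w 0.0090 Lmin/max 0.0303 0.0393
scene L0.045 35 z50/90 0.1019 0.1029 T mid -0.0004 w 0.0101 Lmin/max 0.0400 0.0498
scene L0.055 32 z50/90 0.1016 0.1027 T mid -0.0004 w 0.0100 Lmin/max 0.0501 0.0597
scene L0.065 33 z50/90 0.1021 0.1029 T mid -0.0002 w 0.0102 Lmin/max 0.0601 0.0699
scene L0.075 32 z50/90 0.1017 0.1030 T mid 0.0000 w 0.0103 Lmin/max 0.0701 0.0791
```

Request:
{"method": "apply_moves", "body": {"slide": [[0.2,3.7,0],[0.5,7.4,0],[0.7,11,0],[0.9,14.7,0],[1.2,18.3,0]], "spin": [-0.12,-0.24,-0.36,-0.48,-0.576], "jaw": [0.5,0.5,0.5,0.5,0.5]}}

```text
t: 4.4
eef_pos: [0.5308, -0.0501, 0.0997]
tcp_rot: [179.9, -0.1, -154.6]
contact_force: [0.1, 0.2, 0.1]
opening: 0.0075
gripper_force: 58.8
```

Request:
{"method": "apply_moves", "body": {"slide": [[0,0,1],[0,0,2],[0,0,3],[0,0,3.5],[0,0,3.5]], "spin": [0,0,0,0,0], "jaw": [0.5,0.5,0.5,0.5,0.5]}}

```text
t: 4.9
eef_pos: [0.5309, -0.0524, 0.0648]
tcp_rot: [179.9, -0.1, -155.0]
contact_force: [-0.6, 0.2, -0.2]
opening: 0.0074
gripper_force: 58.8
```

```bash
cat > rel.py <<'E'
from h import *
import sys
tag=sys.argv[1]; E=np.array([.628,-.008])
info=imaging.camera_info("wrist"); im,d=imaging.get_image("wrist"); st,ds=imaging.get_image("scene"); tp,dt=imaging.get_image("top")
for n,I,D in(("wrist",im,d),("scene",st,ds),("top",tp,dt)): cv2.imwrite(f"pics/{tag}_{n}.png",I)
togo(.581,-.030,.07,205)
s=status.read_state(); a=np.radians(s['tcp_rot'][2]); p=s['eef_pos']; ax=-np.array([np.cos(a),np.sin(a)]); n=np.array([-ax[1],ax[0]])
for nm,I,D,inf in(("wrist",im,d,info),("scene",st,cv2.medianBlur(ds,3),None),("top",tp,cv2.medianBlur(dt,3),None)):
    P=cloud(nm,D,inf).reshape(-1,3); sat=cv2.cvtColor(I,cv2.COLOR_BGR2HSV)[...,1].ravel(); val=I.max(2).ravel()
    L=(P[:,:2]-p[:2])@ax; T=(P[:,:2]-p[:2])@n
    k=(abs(T)<.009)&(L>.015)&(L<.1)&(P[:,2]>.05)&(P[:,2]<.09)&(val>60)&(np.hypot(*(P[:,:2]-E).T)>.022)
    if k.sum()>20:
        B=P[k]; f=np.polyfit(L[k],T[k],1); z=np.polyfit(L[k],B[:,2],1); le=(E-p[:2])@ax; te=(E-p[:2])@n
        print(nm,k.sum(),"L %.4f..%.4f"%(L[k].min(),L[k].max()),"Tline %.4f@40mm slope %.3f"%(np.polyval(f,.04),f[0]),"ztop50 %.4f zslope %.3f"%(np.median(B[:,2]),z[0]))
    q=P[np.hypot(*(P[:,:2]-E).T)<.03]; q=q[(q[:,2]>.07)&(q[:,2]<.09)]
    if len(q)>20:
        r=cv2.minAreaRect(q[:,:2].astype(np.float32)); c=np.array(r[0]); print("  loop",len(q),np.round(c,4),np.round(r[1],4),round(r[2],1),"L,T of loop",np.round([(c-p[:2])@ax,(c-p[:2])@n],4),"zmax %.4f"%np.percentile(q[:,2],97))
E
python3 rel.py a
```

```text
t5.05 tcp [ 0.532  -0.0524  0.0665] [-1.7998e+02  1.0000e-02 -1.5494e+02] F [ 0.3 -0.  -1.5] M [-0.05  0.02  0.  ] open 0.0074 j [-19.7  -3.  -21.6  71.4  -0.  -44.7]
slide cm [-5.39 -0.05 -0.35] spin 0.001
wrist 831 L 0.0150..0.0465 Tline 0.0010@40mm slope -0.001 ztop50 0.0617 zslope -0.008
scene 210 L 0.0153..0.0787 Tline -0.0025@40mm slope 0.003 ztop50 0.0624 zslope -0.022
  loop 194 [ 0.628  -0.0093] [0.0177 0.0326] 24.1 L,T of loop [ 0.1052 -0.0016] zmax 0.0809
```

Request:
{"method": "apply_moves", "body": {"slide": [[0,0.05,-0.5],[-0.6,0.05,-0.5],[-1.2,0.05,-0.5],[-1.8,0.05,-0.5],[-2.4,0.05,-0.5]], "spin": [0,0,0,0,0], "jaw": [0.5,0.5,0.5,0.5,0.5]}}

```text
t: 5.55
eef_pos: [0.5539, -0.0409, 0.0711]
tcp_rot: [-180.0, -0.0, -154.9]
contact_force: [-0.2, -0.7, -0.9]
opening: 0.0074
gripper_force: 58.8
```

```bash
python3 rel.py b; python3 - <<'E'
import cv2,numpy as np
w=cv2.imread("pics/b_wrist.png"); s=cv2.imread("pics/b_scene.png")
r=cv2.resize(s[190:290,250:350],(0,0),fx=3.8,fy=3.8); o=np.zeros((384,800,3),np.uint8); o[:,:420]=w[:,92:512]; o[:380,420:]=r[:,:380]; cv2.imwrite("pics/b.png",o)
E
```

```text
t5.70 tcp [ 0.5535 -0.0409  0.071 ] [ 1.7999e+02 -2.0000e-02 -1.5486e+02] F [-1.   0.6 -0.8] M [ 0.03 -0.04 -0.01] open 0.0076 j [-17.7   0.4 -17.7  71.9  -0.  -42.9]
slide cm [-2.95 -0.18  0.1 ] spin 0.002
wrist 863 L 0.0150..0.0479 Tline 0.0005@40mm slope 0.000 ztop50 0.0681 zslope -0.008
scene 151 L 0.0151..0.0595 Tline -0.0029@40mm slope 0.001 ztop50 0.0682 zslope 0.007
  loop 194 [ 0.628  -0.0084] [0.0175 0.033 ] 19.0 L,T of loop [ 0.0813 -0.0022] zmax 0.0810
```

View pics/b.png

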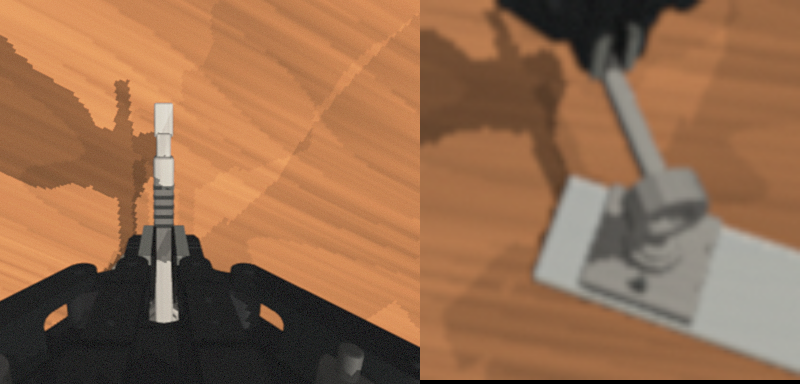

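The bar runs into the loop, at about (655,175) in the scene crop, without contact force, so I'll continue.

Request:
{"method": "apply_moves", "body": {"slide": [[-0.6,0.05,0.05],[-1.2,0.05,0.05],[-1.8,0.05,0.05],[-2.4,0.05,0.05],[-2.9,0.05,0.05]], "spin": [0,0,0,0,0], "jaw": [0.5,0.5,0.5,0.5,0.5]}}

```text
t: 6.2
eef_pos: [0.5799, -0.0282, 0.0707]
tcp_rot: [-180.0, 0.0, -154.9]
contact_force: [0.2, 0.7, -0.1]
opening: 0.0074
gripper_force: 58.8
```

```bash
python3 rel.py c; python3 - <<'E'
import cv2,numpy as np
w=cv2.imread("pics/c_top.png"); s=cv2.imread("pics/c_scene.png")
f=lambda i:cv2.resize(i,(400,400)); cv2.imwrite("pics/c.png",np.hstack([f(w[95:195,170:270]),f(s[190:290,250:350])]))
E
```

```text
t6.35 tcp [ 0.5795 -0.0283  0.0706] [ 1.8000e+02 -1.0000e-02 -1.5487e+02] F [ 1.   0.3 -1.2] M [-0.03  0.01 -0.03] open 0.0075 j [-15.7   4.8 -13.3  71.9  -0.  -40.8]
slide cm [-0.06 -0.22  0.06] spin 0.002
wrist 407 L 0.0150..0.0310 Tline 0.0008@40mm slope 0.016 ztop50 0.0677 zslope 0.003
scene 87 L 0.0151..0.0807 Tline -0.0026@40mm slope 0.008 ztop50 0.0673 zslope -0.019
  loop 196 [ 0.6278 -0.009 ] [0.017  0.0324] 25.0 L,T of loop [ 0.0519 -0.0031] zmax 0.0807
```

View pics/c.png

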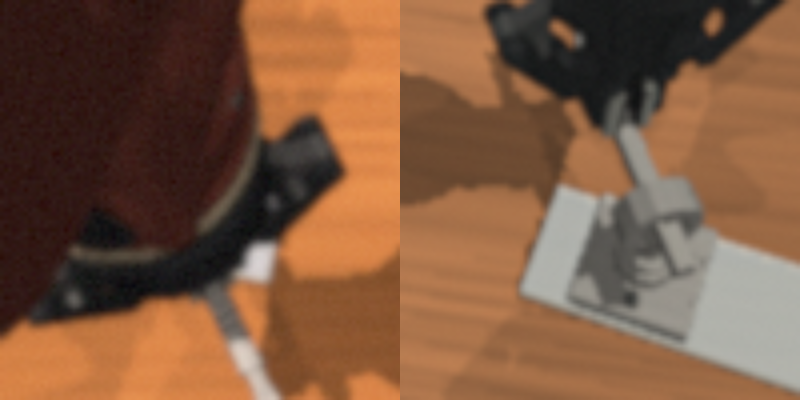

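The bar is through the loop, with its end visible beyond it at about (672,250) in the scene crop. Now I swing clockwise about the loop, 5.2 cm ahead of the TCP.

Request:
{"method": "apply_moves", "body": {"slide": [[-0.04,0.62,0],[-0.15,1.24,0],[-0.33,1.83,0],[-0.59,2.4,0],[-0.91,2.94,0]], "spin": [0.12,0.24,0.36,0.48,0.6], "jaw": [0.5,0.5,0.5,0.5,0.5]}}

```text
t: 6.85
eef_pos: [0.5747, 0.0019, 0.0706]
tcp_rot: [-179.9, -0.0, 170.4]
contact_force: [-0.3, -2.9, -1.8]
opening: 0.0074
gripper_force: 58.8
```

Request:
{"method": "apply_moves", "body": {"slide": [[-0.02,0.42,0],[-0.07,0.83,0],[-0.15,1.24,0],[-0.27,1.64,0],[-0.41,2.03,0]], "spin": [0.08,0.16,0.24,0.32,0.4], "jaw": [0.5,0.5,0.5,0.5,0.5]}}

```text
t: 7.35
eef_pos: [0.5821, 0.0212, 0.0706]
tcp_rot: [-179.9, -0.0, 147.6]
contact_force: [-0.1, -1.5, -0.5]
opening: 0.0072
gripper_force: 58.8
```

```bash
python3 rel.py d
```

```text
t7.50 tcp [0.5821 0.0212 0.0706] [-1.7995e+02 -1.0000e-02  1.4790e+02] F [-1.  -1.7 -0.7] M [-0.4   0.33 -0.07] open 0.0069 j [-10.8   5.2 -12.8  72.   -0.   21.3]
slide cm [-2.62 -4.39  0.06] spin -0.997
wrist 466 L 0.0150..0.0329 Tline 0.0007@40mm slope 0.006 ztop50 0.0677 zslope -0.005
  loop 64 [0.6194 0.0035] [0.0019 0.009 ] 6.1 L,T of loop [0.041  0.0048] zmax 0.0750
scene 82 L 0.0154..0.0807 Tline -0.0001@40mm slope -0.015 ztop50 0.0675 zslope -0.032
  loop 201 [ 0.6277 -0.0086] [0.0327 0.0172] 89.7 L,T of loop [ 0.0544 -0.001 ] zmax 0.0812
top 35 L 0.0264..0.0803 Tline -0.0023@40mm slope 0.038 ztop50 0.0668 zslope 0.003
  loop 198 [ 0.6284 -0.0084] [0.017  0.0306] 3.2 L,T of loop [ 0.0549 -0.0004] zmax 0.0807
```

The eye has followed, with its hole axis now near 0–3°. I'll swing on towards the stop, around -10°.

Request:
{"method": "apply_moves", "body": {"slide": [[-0.01,0.27,0],[-0.03,0.54,0],[-0.05,0.76,0],[-0.08,0.97,0],[-0.08,0.97,0]], "spin": [0.05,0.1,0.14,0.18,0.18], "jaw": [0.5,0.5,0.5,0.5,0.5]}}

```text
t: 8.0
eef_pos: [0.588, 0.0288, 0.0706]
tcp_rot: [-179.9, -0.0, 137.6]
contact_force: [-2.1, -3.3, -0.9]
opening: 0.0072
gripper_force: 58.8
```

```bash
python3 rel.py e
```

```text
t8.15 tcp [0.588  0.0289 0.0706] [-1.7996e+02 -1.0000e-02  1.3760e+02] F [-2.3 -2.6 -0.5] M [-0.53  0.45 -0.07] open 0.0075 j [ -9.9   6.3 -11.7  72.   -0.   32.5]
slide cm [-3.45 -4.82  0.06] spin -1.176
wrist 464 L 0.0150..0.0328 Tline 0.0006@40mm slope -0.006 ztop50 0.0676 zslope -0.008
  loop 68 [0.6211 0.0048] [0.0083 0.0021] 74.0 L,T of loop [0.0407 0.0045] zmax 0.0744
scene 87 L 0.0151..0.0806 Tline 0.0004@40mm slope -0.015 ztop50 0.0676 zslope -0.019
  loop 203 [ 0.6278 -0.0085] [0.0339 0.0171] 78.2 L,T of loop [ 0.0546 -0.0007] zmax 0.0810
top 69 L 0.0185..0.0800 Tline -0.0012@40mm slope 0.019 ztop50 0.0674 zslope -0.002
  loop 209 [ 0.6286 -0.0081] [0.0332 0.0169] 79.2 L,T of loop [0.0549 0.0001] zmax 0.0803
```

Request:
{"method": "apply_moves", "body": {"slide": [[0,0.16,0],[-0.01,0.33,0],[-0.01,0.33,0]], "spin": [0.03,0.06,0.06], "jaw": [0.5,0.5,0.5]}}

```text
t: 8.45
eef_pos: [0.5902, 0.0312, 0.0705]
tcp_rot: [-179.9, -0.0, 134.1]
contact_force: [-3.0, -4.2, -0.8]
opening: 0.0075
gripper_force: 58.9
```

```bash
python3 rel.py f
```

```text
t8.60 tcp [0.5902 0.0312 0.0706] [-179.95   -0.    134.15] F [-2.7 -4.  -0.4] M [-0.8   0.66 -0.14] open 0.0076 j [ -9.6   6.7 -11.3  72.1  -0.   36.2]
slide cm [-3.75 -4.92  0.06] spin -1.237
wrist 463 L 0.0150..0.0329 Tline 0.0006@40mm slope -0.009 ztop50 0.0676 zslope -0.010
  loop 70 [0.6218 0.0055] [0.008  0.0028] 70.6 L,T of loop [0.0404 0.0048] zmax 0.0750
scene 90 L 0.0151..0.0809 Tline 0.0003@40mm slope -0.010 ztop50 0.0673 zslope -0.025
  loop 203 [ 0.6273 -0.0089] [0.0328 0.0178] 77.9 L,T of loop [ 0.0547 -0.0013] zmax 0.0809
top 80 L 0.0156..0.0803 Tline -0.0007@40mm slope 0.008 ztop50 0.0671 zslope -0.020
  loop 210 [ 0.6287 -0.0081] [0.0331 0.0168] 77.5 L,T of loop [0.055  0.0003] zmax 0.0805
```

The moment has doubled and the axis stays at about -12°, so the eye is at its stop. I'll swing back to align the bar with the hole.

Request:
{"method": "apply_moves", "body": {"slide": [[-0.04,-0.66,0],[-0.16,-1.31,0],[-0.36,-1.94,0],[-0.62,-2.54,0],[-0.87,-2.97,0]], "spin": [-0.12,-0.24,-0.36,-0.48,-0.57], "jaw": [0.5,0.5,0.5,0.5,0.5]}}

```text
t: 9.1
eef_pos: [0.5755, 0.0047, 0.0709]
tcp_rot: [179.9, 0.1, 167.1]
contact_force: [0.5, 1.2, -0.4]
opening: 0.0074
gripper_force: 58.9
```

```bash
python3 rel.py g
```

```text
t9.25 tcp [0.5756 0.0047 0.0709] [1.7996e+02 4.0000e-02 1.6667e+02] F [-0.8  0.7 -0.8] M [-0.02  0.04  0.01] open 0.0075 j [-12.6   3.9 -14.2  71.9   0.    0.8]
slide cm [-1.33 -3.25  0.09] spin -0.669
wrist 446 L 0.0151..0.0326 Tline 0.0012@40mm slope 0.015 ztop50 0.0680 zslope -0.005
scene 75 L 0.0152..0.0807 Tline -0.0012@40mm slope 0.006 ztop50 0.0679 zslope -0.044
  loop 206 [ 0.625  -0.0084] [0.033  0.0222] 78.5 L,T of loop [ 0.0511 -0.0013] zmax 0.0810
  loop 87 [ 0.6287 -0.0185] [0.0228 0.0122] 23.4 L,T of loop [ 0.057  -0.0103] zmax 0.0810
```

Bar and hole are aligned and there is no moment on the tool. I'll draw out straight back (+tool x).

Request:
{"method": "apply_moves", "body": {"slide": [[1,0,0],[2,0,0],[3,0,0],[4,0,0],[5,0,0]], "spin": [0,0,0,0,0], "jaw": [0.5,0.5,0.5,0.5,0.5]}}

```text
t: 9.75
eef_pos: [0.5258, 0.0165, 0.0707]
tcp_rot: [180.0, 0.0, 166.7]
contact_force: [0.3, -0.2, -0.6]
opening: 0.0075
gripper_force: 58.9
```

```bash
python3 rel.py i
```

```text
t9.90 tcp [0.5263 0.0164 0.0708] [1.8000e+02 3.0000e-02 1.6672e+02] F [ 0.1  0.5 -0.7] M [ 0.02 -0.01  0.05] open 0.0076 j [-12.5  -4.6 -22.7  71.9   0.    0.8]
slide cm [-6.39 -3.26  0.08] spin -0.668
wrist 836 L 0.0150..0.0465 Tline 0.0008@40mm slope -0.000 ztop50 0.0677 zslope -0.006
scene 181 L 0.0151..0.0788 Tline -0.0009@40mm slope 0.001 ztop50 0.0675 zslope -0.033
  loop 204 [ 0.6276 -0.0086] [0.0336 0.0175] 77.1 L,T of loop [ 0.1043 -0.001 ] zmax 0.0811
top 140 L 0.0402..0.0798 Tline -0.0024@40mm slope 0.056 ztop50 0.0674 zslope 0.019
  loop 205 [ 0.6287 -0.0078] [0.0319 0.0167] 77.7 L,T of loop [ 0.1052 -0.    ] zmax 0.0803
```

Request:
{"method": "apply_moves", "body": {"slide": [[2,-3,0],[2,-6,0],[2,-9,0],[2,-12,0],[2,-15,0]], "spin": [0,0,0,0,0], "jaw": [0.5,0.5,0.5,0.5,0.5]}}

```text
t: 10.4
eef_pos: [0.4727, -0.1266, 0.071]
tcp_rot: [-180.0, 0.1, 166.7]
contact_force: [0.5, 0.5, -0.7]
opening: 0.0077
gripper_force: 59.0
```

Request:
{"method": "apply_moves", "body": {"slide": [[0,0,2],[0,0,4],[0,0,5],[0,0,5.5],[0,0,5.6]], "spin": [0,0,0,0,0], "jaw": [0.5,0.5,0.5,0.5,0.5]}}

```text
t: 10.9
eef_pos: [0.4727, -0.1251, 0.0145]
tcp_rot: [180.0, -0.0, 166.7]
contact_force: [0.1, 0.4, -0.2]
opening: 0.0074
gripper_force: 59.0
```

Request:
{"method": "apply_moves", "body": {"slide": [[0,0,0.05],[0,0,0.1],[0,0,0.1]], "spin": [0,0,0], "jaw": [0.5,0.5,0.5]}}

```text
t: 11.2
eef_pos: [0.4731, -0.1254, 0.0143]
tcp_rot: [-180.0, 0.1, 166.7]
contact_force: [-0.1, 0.6, -0.7]
opening: 0.0077
gripper_force: 59.0
```

```bash
python3 - <<'E'
from h import *
im,d=imaging.get_image("wrist"); P=cloud("wrist",d)
hsv=cv2.cvtColor(im,cv2.COLOR_BGR2HSV); togo(.47,-.125,.01,166.7)
s=status.read_state(); a=np.radians(s['tcp_rot'][2]); p=s['eef_pos']; ax=-np.array([np.cos(a),np.sin(a)])
L=(P[...,:2]-p[:2])@ax; T=(P[...,:2]-p[:2])@[-ax[1],ax[0]]
for lo in(-.04,-.03,.02,.03):
    k=(abs(T)<.004)&(L>lo)&(L<lo+.01); print(lo,k.sum(),np.median(P[k][:,2]))
E
```

```text
t11.25 tcp [ 0.473  -0.1254  0.0142] [-1.7998e+02  4.0000e-02  1.6673e+02] F [-0.7 -0.5  0.3] M [-0.    0.01 -0.02] open 0.0076 j [-30.2  -8.6 -32.5  66.   -0.  -16.9]
slide cm [ 0.3  -0.03  0.42] spin 0.0
-0.04 343 0.011462980477785685
-0.03 320 0.011499515687976337
0.02 229 0.011338636834833209
0.03 236 0.011229777130933472
```

Bar top reads 11.4 mm, so it is about 1 mm above the sill. I'll lower 1 mm and release slowly.

Request:
{"method": "apply_moves", "body": {"slide": [[0,0,0.1],[0,0,0.1],[0,0,0.1],[0,0,0.1],[0,0,0]], "spin": [0,0,0,0,0], "jaw": [0.5,0.5,1.3,2,3]}}

```text
t: 11.75
eef_pos: [0.4726, -0.1252, 0.0136]
tcp_rot: [-180.0, -0.0, 166.7]
contact_force: [-0.4, -0.8, 1.2]
opening: 0.0298
gripper_force: 0.0
```

Request:
{"method": "apply_moves", "body": {"slide": [[0,0,0],[0,0,-2],[0,0,-5],[0,0,-9],[0,0,-13]], "spin": [0,0,0,0,0], "jaw": [4,4,4,4,4]}}

```text
t: 12.25
eef_pos: [0.4722, -0.125, 0.1448]
tcp_rot: [180.0, -0.0, 166.7]
contact_force: [1.4, -0.2, -0.7]
opening: 0.04
gripper_force: 0.0
```

```bash
python3 rel.py z; python3 - <<'E'
import cv2,numpy as np
w=cv2.imread("pics/z_wrist.png"); s=cv2.imread("pics/z_scene.png")
f=lambda i:cv2.resize(i,(400,300)); cv2.imwrite("pics/z.png",np.hstack([f(w),f(s)]))
E
```

```text
t12.40 tcp [ 0.4744 -0.1262  0.1467] [-179.91    0.29  166.72] F [ 0.4 -0.  -0.3] M [ 0.02 -0.01  0.02] open 0.0400 j [-30.2 -13.6 -22.9  80.5  -0.  -16.9]
slide cm [-8.17 11.81  7.67] spin -0.668
  loop 202 [ 0.6279 -0.0086] [0.0327 0.0171] 76.7 L,T of loop [0.1225 0.1497] zmax 0.0808
```

View pics/z.png

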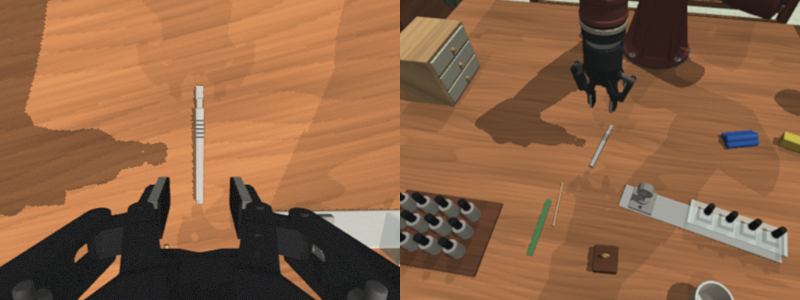

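The pusher lies flat and free on the sill at about (600,147) in the scene half, and the eye stands at its stop with the robot clear.

```bash
python3 -c "
from bench import job
print(job.sign_off())"
```

```text
the job is handed in; nothing more can be done
None
```

The steel eye is turned home to its stop (by my camera measurements), the pusher is drawn out and lying flat on the sill, and the job was handed in about 12.4 s into the 58 s limit; no verdict came back.

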